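# Pry up the balance slab and shim it

## Task

The stone balance slab is to stay raised at the edge beside the fulcrum block, so that its feet there can be changed later, with a shim block under it for safety. Lay the pry bar over the fulcrum block with its tip under that edge, lever the edge up until the handle end is down on the bench, and let go: the weight of the bar keeps the slab up. Then slip the shim block, flat on the bench and nose first, straight in under the raised edge beside the bar by about 4 cm, and leave bar and shim there, without shoving the slab along or disturbing the beaker, the tin or the timer.

Things in the scene. Friction and masses are not known exactly. Their poses are not given: they have to be found in the camera images.
- slab: Grey stone slab, 140 x 200 x 20 mm, about 1.5 kg, loose, on four round rubber feet 18 mm high and 24 mm across (foot centres at local x = +-55, y = +-85 mm). Origin on the bench under its centre, z up; local -x points at the long edge to be raised, beside which the fulcrum stands, local +x is the direction in which bar and shim go under. Underside 18 mm, top 38 mm above the bench.
- slab_edge (a point): Middle of the slab's lower edge on the fulcrum's side (local [-70, 0, 18] mm of the slab), axes as the slab. 18 mm above the bench at the start, about 35 mm when the bar is fully down.
- fulcrum_ridge (a point): Top middle of the rounded ridge (radius 6 mm, 46 mm long, running along its local y) of the steel fulcrum block, 22 mm above the bench; the block is fixed to the bench by a foot 50 x 50 x 7 mm. Axes parallel to the slab's within 0.05 rad; the ridge lies 36 mm outside the slab's edge and 42 mm to the +y side of the slab's middle (each within 5 mm).
- bar_grip (a point): Centre of the pry bar's handle, at the bar's balance point. Plain steel bar 200 mm long, 0.85 kg, lying on the bench at the start: handle 30 mm wide, 24 mm high, from 75 mm behind this point to 60 mm ahead, then a flat blade 24 mm wide up to the tip 125 mm ahead. Local +x points to the tip, z up. Handle underside 12 mm, blade underside 8 mm below this point.
- bar_tip (a point): Underside of the bar's tip, middle, axes as bar_grip. Blade 7 mm thick, its last 24 mm 5 mm.
- shim_tab (a point): Grip point in the upright tab of the aluminium shim block, 45 mm above the shim's underside. Shim 90 x 40 x 22 mm, 0.23 kg; the tab stands on its outer end, 18 mm (along x) by 30 mm (along y), its top 62 mm above the underside. Local +x points to the nose, 80 mm ahead of this point; z up.
- shim_nose (a point): Middle of the shim's nose face, half-way up (11 mm above its underside), axes as shim_tab. The 22 mm shim does not go under the slab until the edge is raised.
- pry_bar: The pry bar, origin on its underside 12 mm below bar_grip, same axes. To enter the gap it must slope down to the tip by 20 to 25 degrees; good placing: 53 mm of blade past the ridge, 16 mm of it under the slab. It ends sloping about 7 degrees up to the tip, handle end on the bench.
- shim: The shim block, origin at the centre of its underside, same axes as shim_tab.
- fulcrum: The fulcrum block, origin on the bench under its ridge, same axes as fulcrum_ridge.
- beaker_100: Bystander: clear beaker, 54 mm wide, 70 mm high, origin under its centre.
- gasket_box: Bystander: small grey tin, 49 x 69 x 20 mm, origin under its centre.
- timer: Bystander: white bench timer, 62 x 66 x 20 mm, origin under its centre.
Things that resemble listed ones, but are neither listed nor needed, are in the scene too. What is shaped like the fulcrum but orange or purple is not meant.

How it is judged:
On the way:
1. the slab's edge is held up by the bar bearing on the fulcrum, with the robot off the bar (height (world z) of slab_edge above 0.027 m and contact force between pry_bar and slab above 1 N and contact force between pry_bar and fulcrum above 1 N and contact force between the fingers and pry_bar below 0.1 N), for 0.3 s.
At the end, for the whole second after the job is handed in: Slab edge over 27 mm up, carried by the bar, which bears on the fulcrum; shim flat on the bench (0.1 rad), in line with the slab (0.35 rad), nose 25 to 90 mm inside the edge, within 75 mm of the slab's middle line; slab within 40 mm of its start; slab, bar and shim at rest (height (world z) of slab_edge above 0.027 m and contact force between pry_bar and slab above 1 N and contact force between pry_bar and fulcrum above 1 N and x of shim_nose in the frame of slab between -0.045 and 0.02 m and y of shim_nose in the frame of slab between -0.075 and 0.075 m and height (world z) of shim_nose below 0.016 m and angle between shim's own z axis and vertical below 0.1 rad and angle between the x axis of shim and the x axis of slab, either way round below 0.35 rad and distance of slab from where it was at the start of the episode below 0.04 m and linear speed of each of shim, slab, pry_bar below 0.02 m/s); the robot touches nothing.
It fails at once if a bystander (beaker, tin or timer) is moved by more than 30 mm (distance of any of beaker_100, gasket_box, timer from where it was at the start of the episode above 0.03 m).
It fails at once if the slab is shoved more than 60 mm (distance of slab from where it was at the start of the episode above 0.06 m).
It also fails if it takes over 48 s, if anything falls off the work surface, if the arm or the gripper's body presses on something with over 40 N, if the wrist force passes 120 N, or if a joint passes its speed limit or range.

## Robot

A 6-joint arm with a two-finger parallel gripper is mounted at the origin on a cart in front of the work surface, level with it; the furniture and walls round the work are solid. World frame = base frame: x ahead of the robot, y to its left, z up, the work surface at z = 0. Lengths are in m, angles in rad, forces in N, time in s.
With the tool pointing down it reaches from about 0.25 to 0.8 m from the base axis. Payload 8.5 kg.
Tool frame: the origin (TCP) lies midway between the tips of the shut fingers; the grasp point (between the pads) lies 19 mm behind it (env.grip_depth is the distance from the TCP to the grasp point, in m); z points along the fingers, y is the line along which they close (so a half turn about z gives the same grasp; the last joint's range is limited). The gripper opens to 85 mm and grips with 20 to 120 N. Pads are 22 mm wide; open, the fingers measure 114 mm over their backs; the gripper's body (76 mm by 85 mm) begins 54 mm behind the grasp point. The pads swing forward as they close: fully open they stand 13 mm farther back than shut.
Start: joints at [1.313, 0.238, -0.013, 1.319, 0, 1.571], TCP at [0.134, 0.508, 0.231] pointing down, gripper open.
Joint ranges: [-2.66, 2.66], [-1.03, 1.9], [-1.14, 1.46], [-1.82, 2.27], [-1.45, 1.34], [-3.14, 3.14]. Speed limits (rad/s): [2.22, 2.22, 2.79, 3.14, 3.14, 3.14].

## Interface

Orientations are given as a unit quaternion [x, y, z, w].
In Python, from plant import env gives the robot as it stands.
- The arm moves only by the tool carry_out, never from a script. Its argument "rows" is a list of rows, each an object with "slide": the shift along the tool's x, y, z in m, a list of three; "turn": the turn about the tool's z in degrees. In form: [{"slide": [tx, ty, tz], "turn": turn}, ...]. A call has 1 to 8 rows; each row is the pose to reach, as a shift and turn from the pose commanded when the call began, along the tool's axes at that moment; what a row does not reach only later rows make up. A row lasts 1/8 s, in which the tool goes at most 62.5 mm and 10.7 degrees, less where a joint would pass 70% of its speed; a pose out of reach is approached as far as the arm can. A call with a gripper value outside its range is refused whole. "jaw" is the finger opening in m, from 0 to 0.0854, set as the call begins (left out, the last holds). The fingers move at their own pace and stop on an object; "newtons" is the grip in N (left out, the last holds). Time passes only in rows, so rows that repeat a pose let the fingers close. It gives the time, the measured TCP pose, the force, the opening and the grip force at its end, in the units of the state.
- env.get_state(): the state, without advancing time (a new reading comes with each control period).
- env.capture(name): name is "side" or "top"; returns the picture (480x640x3 uint8, blue, green, red); there is no depth.
- env.get_calibration(name): a dict with "camera_matrix" (3x3 intrinsics, pixels), "extrinsics" (4x4, takes a point from camera to world coordinates). Camera axes: x right, y up, looking along -z (the intrinsics and any distortion apply to the point x, -y, -z); pixel columns grow to the right and rows downward; lengths in m; the calibration is good to about 2 mm. A picture is of the moment at which its call begins. get_calibration takes no time and is no camera call.
- env.sign_off(): hands the job in; it is judged then, once.
The state is a dict: "clock": time; "joint_pos": joint angles; "qd": joint speeds; "effort": joint torques, N m; "tool_pos": TCP position; "orientation": TCP orientation; "ft_force": force on the tool from outside, world axes, zero at the start; "wrist_torque": the same for the moment, N m; "opening": opening from 0.0 (shut) to 1.0 (fully open); "grip_force": force on a finger pad.
Only numpy, scipy, OpenCV 4.12 (cv2) and the standard library are available. Lean on these libraries where they do the work, as an engineer would, in place of code of your own. Each camera call takes 0.05 s, during which the arm holds its last target. There are 200 camera calls.

## Working session

There is one attempt and no reset: what is moved stays moved. The work goes in short steps, Python scripts to look and compute and a tool call to move; the robot and the scene stay as the last step left them, time stands still between calls to the robot, and variables do not carry over. Pictures are saved under pics/ and viewed, at most 10 in all, crops included, and the job is handed in when it is done.

Besides the shell and the picture viewer there is one more tool, called after ">>>" by a JSON object that holds its "fn" and its "kwargs", one argument or row to a line. carry_out: Moves the arm, as the interface text tells. Its arguments: {"type":"object","properties":{"rows":{"type":"array","items":{"type":"object","properties":{"slide":{"type":"array","items":{"type":"number"}},"turn":{"type":"number"}}}},"jaw":{"type":"number"},"newtons":{"type":"number"}},"required":["rows"]}

```bash
mkdir -p pics; ls; python3 - <<'E'
from plant import env
import cv2,numpy as np
for n in("top","side"):
    cv2.imwrite(f"pics/{n}0.png",env.capture(n)); c=env.get_calibration(n); print(n,np.round(c["camera_matrix"],1).tolist(),np.round(c["extrinsics"],3).tolist(),[k for k in c])
s=env.get_state(); print(s)
E
```

```text
pics
top [[479.3, 0.0, 326.5], [0.0, 479.3, 234.8], [0.0, 0.0, 1.0]] [[-0.027, 0.993, -0.114, 0.415], [-0.999, -0.024, 0.03, 0.043], [0.027, 0.115, 0.993, 1.168], [0.0, 0.0, 0.0, 1.0]] ['camera_matrix', 'extrinsics']
side [[482.0, 0.0, 327.7], [0.0, 482.0, 234.6], [0.0, 0.0, 1.0]] [[1.0, -0.023, -0.008, 0.511], [0.004, 0.463, -0.886, -1.038], [0.024, 0.886, 0.463, 0.605], [0.0, 0.0, 0.0, 1.0]] ['camera_matrix', 'extrinsics']
{'clock': 0.1, 'joint_pos': array([ 1.31300328e+00,  2.38747400e-01, -1.41885620e-02,  1.31921743e+00,
       -7.20948739e-06,  1.57079966e+00]), 'qd': array([-0.00181249, -0.00223338,  0.00177517,  0.00012746,  0.00023282,
        0.00049009]), 'effort': array([-1.35610167e-03, -5.39717209e+01,  3.46999419e+01,  1.33907766e-02,
       -9.52046003e-05,  9.12707520e-06]), 'tool_pos': array([0.13374979, 0.50727303, 0.23072072]), 'orientation': array([ 1.28541521e-01,  9.91703896e-01, -6.73365614e-04, -8.36423413e-05]), 'ft_force': array([0.2333286 , 0.08509766, 0.28428302]), 'wrist_torque': array([0.00101556, 0.07418216, 0.00319524]), 'grip_force': 0.0, 'opening': 1.0002569445941398}
```

View pics/top0.png

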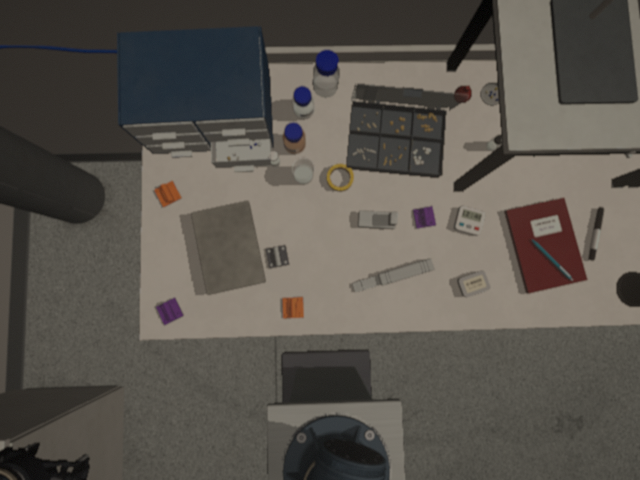

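View pics/side0.png

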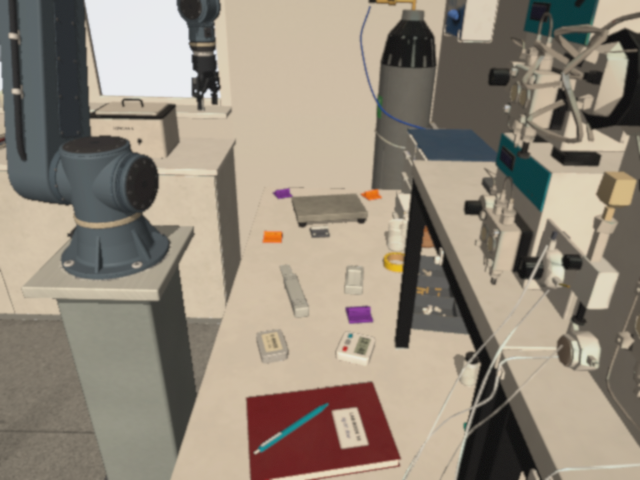

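```bash
cat > h.py <<'E'
import numpy as np,cv2
from plant import env
def cast(n,px,z):
    c=env.get_calibration(n);K=np.array(c["camera_matrix"]);E=np.array(c["extrinsics"])
    out=[]
    for u,v in np.atleast_2d(px):
        d=np.linalg.solve(K,[u,v,1]);d=E[:3,:3]@[d[0],-d[1],-d[2]]
        o=E[:3,3];out.append((o+d*(z-o[2])/d[2])[:2])
    return np.array(out)
def proj(n,P):
    c=env.get_calibration(n);K=np.array(c["camera_matrix"]);E=np.array(c["extrinsics"])
    p=np.linalg.inv(E)@np.append(P,1);q=K@[p[0],-p[1],-p[2]];return q[:2]/q[2]
E
python3 - <<'E'
import cv2,numpy as np
t=cv2.imread("pics/top0.png");s=cv2.imread("pics/side0.png")
f=lambda im,x0,y0,w,h:cv2.resize(im[y0:y0+h,x0:x0+w],(400,300),interpolation=cv2.INTER_CUBIC)
m=np.vstack([np.hstack([f(t,340,200,120,90),f(t,180,195,120,90)+0]),np.hstack([f(s,260,250,120,90),f(s,260,180,120,90)])])
cv2.imwrite("pics/z.png",m)
E
```

```text
(no output)
```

View pics/z.png

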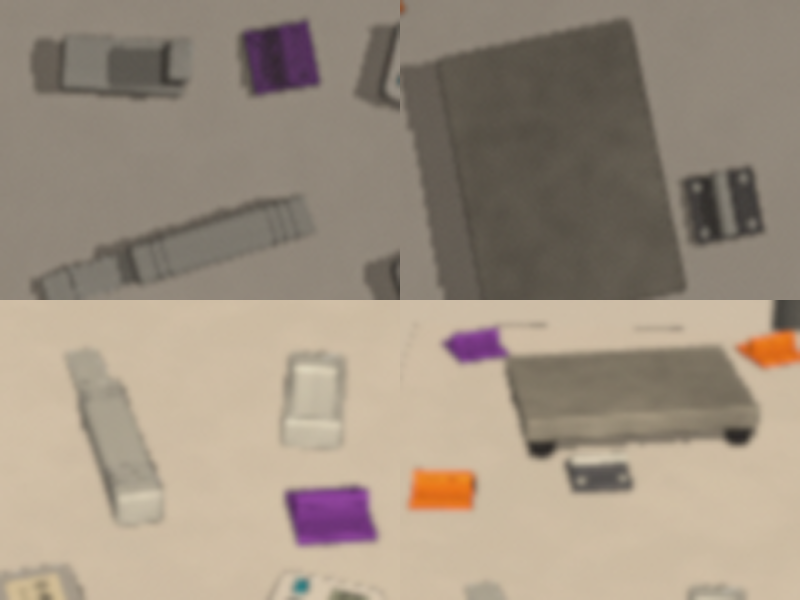

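```bash
python3 - <<'E'
from h import *
t=cv2.imread("pics/top0.png")
f=lambda x0,y0,w,h,k:cv2.convertScaleAbs(cv2.resize(t[y0:y0+h,x0:x0+w],None,fx=k,fy=k,interpolation=cv2.INTER_CUBIC),alpha=1.6,beta=-60)
m=np.zeros((600,800,3),np.uint8)
a=f(340,250,100,45,8);m[:360,:800]=a
b=f(350,200,60,40,6);m[360:600,:360]=b
c=f(256,236,50,40,6);m[360:600,400:700]=c
cv2.imwrite("pics/z2.png",m)
g=cv2.GaussianBlur(cv2.cvtColor(t,cv2.COLOR_BGR2GRAY),(3,3),0)
print(g[250,175:275].tolist())
print(g[190:305,225].tolist())
A=lambda x,y:(180+(x-400)/3.333,195+y/3.333)
c=cast("top",[A(438,58),A(630,20),A(685,290)],.038);print(c,np.linalg.norm(np.diff(c,axis=0),axis=1))
c=cast("top",[A(683,178),A(750,168),A(762,232),A(692,243)],.007);print(c,np.linalg.norm(np.diff(c,axis=0),axis=1),c.mean(0))
E
```

```text
[135, 135, 135, 135, 135, 134, 134, 134, 135, 134, 127, 113, 100, 95, 94, 94, 94, 93, 93, 93, 93, 91, 86, 82, 83, 85, 85, 85, 84, 83, 83, 84, 84, 85, 85, 86, 86, 87, 87, 86, 86, 86, 86, 86, 86, 86, 86, 86, 86, 86, 85, 85, 85, 85, 86, 87, 87, 87, 87, 86, 85, 86, 87, 87, 88, 87, 87, 87, 87, 87, 88, 89, 90, 91, 91, 92, 92, 93, 94, 94, 95, 95, 95, 97, 108, 123, 132, 131, 120, 102, 83, 74, 79, 90, 88, 72, 56, 54, 66, 87]
[133, 134, 134, 134, 134, 134, 134, 134, 135, 135, 135, 135, 134, 130, 118, 102, 90, 85, 84, 83, 82, 82, 83, 83, 83, 83, 82, 81, 82, 82, 83, 83, 83, 83, 83, 83, 83, 84, 84, 84, 85, 84, 83, 82, 81, 81, 81, 81, 81, 82, 83, 85, 86, 87, 87, 88, 88, 88, 87, 87, 85, 84, 83, 83, 83, 84, 84, 85, 84, 84, 83, 83, 84, 84, 85, 86, 86, 86, 86, 86, 87, 87, 88, 88, 88, 87, 87, 87, 86, 85, 86, 86, 86, 87, 88, 88, 88, 88, 87, 87, 94, 110, 125, 132, 134, 134, 133, 133, 134, 133, 133, 133, 133, 133, 133]
[[0.60600863 0.32727868]
 [0.63037531 0.19118893]
 [0.43719037 0.15447953]] [0.13825395 0.1966418 ]
[[0.51887352 0.15794325]
 [0.52495822 0.10923092]
 [0.47815858 0.10136856]
 [0.47152132 0.15205503]] [0.04909089 0.04745548 0.05111919] [0.49837791 0.13014944]
```

View pics/z2.png

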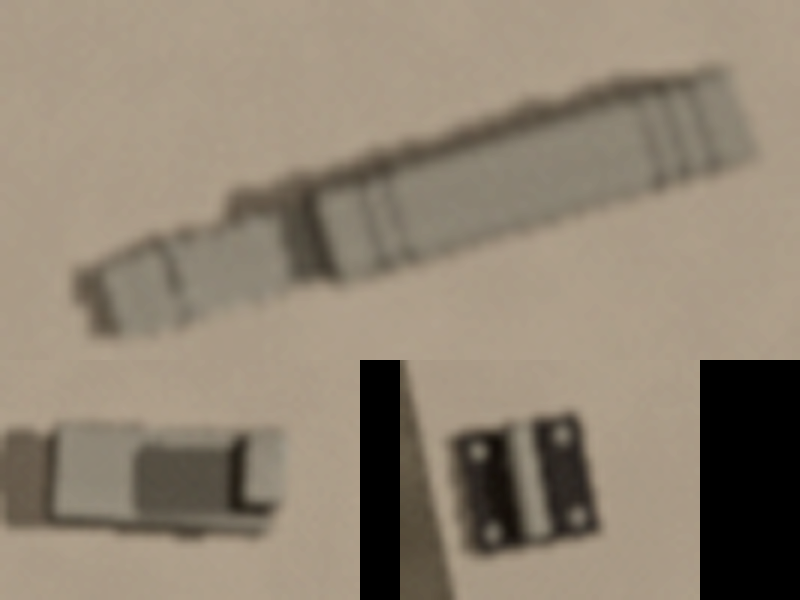

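```bash
python3 - <<'E'
from h import *
def C(pts,x0,y0,k,z,ox=0,oy=0):
    return cast("top",[(x0+(x-ox+.5)/k-.5,y0+(y-oy+.5)/k-.5) for x,y in pts],z)
def show(n,c):print(n,np.round(c,4).tolist(),np.round(np.linalg.norm(np.diff(c,axis=0),axis=1),4))
h=C([(317,192),(337,280),(757,158),(732,68)],340,250,8,.024);show("handle",h)
tp=C([(98,278),(118,335)],340,250,8,.009).mean(0)
f=h[:2].mean(0);r=h[2:].mean(0);d=(f-r)/np.linalg.norm(f-r);print("bar f,r,tip",f,r,tp,"len",np.linalg.norm(tp-r),"yaw",np.degrees(np.arctan2(d[1],d[0])),"tip dir",np.degrees(np.arctan2(*(tp-r)[::-1])),"grip",r+d*.075)
n=C([(55,422),(52,520)],350,200,6,.022,0,360);show("nose",n)
tb=C([(248,430),(285,430),(280,505),(245,505)],350,200,6,.062,0,360);show("tab",tb)
a=n.mean(0);b=tb.mean(0);print("shim nose,tab",a,b,np.linalg.norm(a-b),np.degrees(np.arctan2(*(a-b)[::-1])))
fu=C([(450,437),(580,413),(600,530),(470,552)],256,236,6,.007,400,360);show("foot",fu);print(fu.mean(0))
ri=C([(518,420),(537,537)],256,236,6,.022,400,360);show("ridge",ri);print(ri.mean(0));e=ri[0]-ri[1];print("ridge yaw(x axis)",np.degrees(np.arctan2(e[1],e[0]))+90-0)
# slab
t=cv2.imread("pics/top0.png");g=cv2.GaussianBlur(cv2.cvtColor(t,cv2.COLOR_BGR2GRAY),(3,3),0).astype(float)
ed=[];
for v in list(range(215,243))+list(range(270,278)):
    row=g[v,230:275];i=np.where((row[:-1]<113)&(row[1:]>=113))[0][0];ed.append((230+i+(113-row[i])/(row[i+1]-row[i]),v))
R=cast("top",ed,.038)
up=[];dn=[]
for u in range(205,245):
    c=g[190:305,u];i=np.where((c[:-1]>109)&(c[1:]<=109))[0][0];up.append((u,190+i+(c[i]-109)/(c[i]-c[i+1])))
    j=np.where((c[:-1]<109)&(c[1:]>=109))[0][-1];dn.append((u,190+j+(109-c[j])/(c[j+1]-c[j])))
L={}
for nme,p in(("R",R),("U",cast("top",up,.038)),("D",cast("top",dn,.038))):
    vx,vy,x,y=cv2.fitLine(p.astype(np.float32),cv2.DIST_HUBER,0,1e-4,1e-4).ravel();L[nme]=(np.array([vx,vy]),np.array([x,y]));print(nme,vx,vy,x,y,np.degrees(np.arctan2(vy,vx)))
X=lambda a,b:L[a][1]+L[a][0]*np.linalg.solve(np.c_[L[a][0],-L[b][0]],L[b][1]-L[a][1])[0]
p,q=X("R","U"),X("R","D");print("edge corners",p,q,np.linalg.norm(p-q),(p+q)/2)
s=env.get_state();print(s["clock"],s["tool_pos"])
E
```

```text
handle [[0.4502, -0.1149], [0.424, -0.1199], [0.4569, -0.2476], [0.484, -0.2415]] [0.0267 0.1319 0.0279]
bar f,r,tip [ 0.43709706 -0.11739559] [ 0.47046383 -0.24456789] [ 0.4180412  -0.05253784] len 0.1990569546743851 yaw 104.70157936073218 tip dir 105.26922681294225 grip [ 0.45142998 -0.17202333]
nose [[0.6055, -0.0717], [0.5656, -0.069]] [0.04]
tab [[0.594, -0.1431], [0.5936, -0.1577], [0.5641, -0.1544], [0.5644, -0.1407]] [0.0145 0.0297 0.0137]
shim nose,tab [ 0.5855691  -0.07034865] [ 0.57903626 -0.14896731] 0.07888961585282629 85.2499071609863
foot [[0.5189, 0.1603], [0.5273, 0.1078], [0.4798, 0.1006], [0.4723, 0.1529]] [0.0532 0.0481 0.0528]
[0.49959238 0.1304116 ]
ridge [[0.5237, 0.1317], [0.4768, 0.1249]] [0.0473]
[0.50026009 0.12828905]
ridge yaw(x axis) 98.27777691466774
R 0.9813065 0.19245155 0.5435858 0.17391375 11.095888
U 0.1890338 -0.9819706 0.62246126 0.2506633 -79.10359
D 0.18983291 -0.9818164 0.41892093 0.24918932 -79.05696
edge corners [0.6338289  0.19161202] [0.43749812 0.15310808] 0.20007078 [0.5356635  0.17236005]
0.1 [0.13374979 0.50727303 0.23072072]
```

>>> {"fn": "carry_out", "kwargs": {
  "rows": [
    {"slide": [-0.036,-0.044,0],"turn": 7.5},
    {"slide": [-0.072,-0.089,0],"turn": 15},
    {"slide": [-0.109,-0.134,0],"turn": 22.5},
    {"slide": [-0.145,-0.178,0],"turn": 30},
    {"slide": [-0.181,-0.223,0],"turn": 37.5},
    {"slide": [-0.218,-0.267,0],"turn": 45},
    {"slide": [-0.254,-0.312,0],"turn": 52.5},
    {"slide": [-0.29,-0.356,0],"turn": 60.3}
  ],
  "jaw": 0.07,
  "newtons": 20
}}

```text
clock: 1.1
tool_pos: [0.3238, 0.0877, 0.2314]
orientation: [0.611, 0.792, 0.0, 0.0]
ft_force: [2.1, 0.7, -0.2]
opening: 0.821
grip_force: 0.0
```

```bash
cat >> h.py <<'E'
def tool(P=None):
    from scipy.spatial.transform import Rotation as R
    s=env.get_state();M=R.from_quat(s["orientation"]).as_matrix();p=s["tool_pos"]
    print("t",round(s["clock"],2),"pos",np.round(p,4),"xyaw",round(np.degrees(np.arctan2(M[1,0],M[0,0])),2),"z",np.round(M[:,2],3),"F",np.round(s["ft_force"],1),"open",round(s["opening"]*85.4,1),"grip",round(s["grip_force"],1),"q",np.round(s["joint_pos"],2))
    if P is not None: print("slide",np.round(M.T@(np.array(P)-p),4))
E
python3 -c "
from h import *;tool([.4655,-.225,.1])"
```

```text
t 1.1 pos [0.3238 0.0877 0.2314] xyaw 104.69 z [ 0.001  0.    -1.   ] F [ 2.1  0.7 -0.2] open 70.1 grip 0.0 q [ 0.26 -0.09 -0.38  1.28 -0.    1.58]
slide [-0.3384  0.0577  0.1314]
```

>>> {"fn": "carry_out", "kwargs": {
  "rows": [
    {"slide": [-0.056,0.01,0.01],"turn": 0},
    {"slide": [-0.113,0.019,0.03],"turn": 0},
    {"slide": [-0.17,0.029,0.05],"turn": 0},
    {"slide": [-0.226,0.039,0.07],"turn": 0},
    {"slide": [-0.283,0.048,0.09],"turn": 0},
    {"slide": [-0.339,0.058,0.11],"turn": 0},
    {"slide": [-0.339,0.058,0.131],"turn": 0},
    {"slide": [-0.339,0.058,0.131],"turn": 0}
  ]
}}

```text
clock: 2.1
tool_pos: [0.4654, -0.223, 0.0985]
orientation: [0.61, 0.793, -0.0, -0.002]
ft_force: [0.3, 0.5, 1.2]
opening: 0.824
grip_force: 0.0
```

```bash
python3 -c "
from h import *;tool([.4655,-.225,.004])"
```

```text
t 2.1 pos [ 0.4654 -0.223   0.0985] xyaw 104.87 z [-0.004  0.002 -1.   ] F [0.3 0.5 1.2] open 70.4 grip 0.0 q [-0.45  0.31 -0.27  0.99 -0.    0.86]
slide [-0.0022 -0.0001  0.0945]
```

>>> {"fn": "carry_out", "kwargs": {
  "rows": [
    {"slide": [-0.001,0,0.04],"turn": 0},
    {"slide": [-0.001,0,0.075],"turn": 0},
    {"slide": [-0.001,0,0.097],"turn": 0},
    {"slide": [-0.001,0,0.097],"turn": 0}
  ]
}}

```text
clock: 2.6
tool_pos: [0.4663, -0.2231, 0.003]
orientation: [0.609, 0.793, -0.0, -0.001]
ft_force: [-0.5, 1.0, 0.7]
opening: 0.82
grip_force: 0.0
```

>>> {"fn": "carry_out", "kwargs": {
  "rows": [
    {"slide": [0,0,0],"turn": 0},
    {"slide": [0,0,0],"turn": 0},
    {"slide": [0,0,0],"turn": 0},
    {"slide": [0,0,0],"turn": 0},
    {"slide": [0,0,0],"turn": 0},
    {"slide": [0,0,0],"turn": 0}
  ],
  "jaw": 0.02,
  "newtons": 20
}}

```text
clock: 3.35
tool_pos: [0.4675, -0.2245, 0.0047]
orientation: [0.609, 0.793, -0.0, 0.001]
ft_force: [-2.4, 0.3, 8.0]
opening: 0.353
grip_force: 20.1
```

```bash
python3 -c "
from h import *;tool()"
```

```text
t 3.35 pos [ 0.4675 -0.2245  0.0047] xyaw 104.95 z [ 0.001 -0.001 -1.   ] F [-2.4  0.3  8. ] open 30.2 grip 20.1 q [-0.45  0.41 -0.4   0.76 -0.    0.86]
```

>>> {"fn": "carry_out", "kwargs": {
  "rows": [
    {"slide": [0,0,-0.008],"turn": 0},
    {"slide": [0,0,-0.017],"turn": 0},
    {"slide": [0,0,-0.026],"turn": 0},
    {"slide": [0,0,-0.035],"turn": 0},
    {"slide": [0,0,-0.044],"turn": 0},
    {"slide": [0,0,-0.053],"turn": 0},
    {"slide": [0,0,-0.063],"turn": 0},
    {"slide": [0,0,-0.063],"turn": 0}
  ]
}}

```text
clock: 4.35
tool_pos: [0.4677, -0.2247, 0.0673]
orientation: [0.609, 0.793, -0.0, 0.001]
ft_force: [0.5, -1.4, -5.1]
opening: 0.349
grip_force: 20.7
```

```bash
python3 -c "
from h import *;tool()
s=env.capture('side')[180:360,220:380];t=env.capture('top')[220:310,320:480]
f=lambda i:cv2.resize(i,(480,int(480*i.shape[0]/i.shape[1])),interpolation=cv2.INTER_CUBIC)
m=np.zeros((600,800,3),np.uint8);a=cv2.resize(s,(400,450));b=cv2.resize(t,(400,225));m[:450,:400]=a;m[:225,400:]=b
cv2.imwrite('pics/lift.png',m)"
```

```text
t 4.35 pos [ 0.4677 -0.2247  0.0673] xyaw 104.93 z [ 0.001 -0.001 -1.   ] F [ 0.5 -1.4 -5.1] open 29.8 grip 20.7 q [-0.45  0.34 -0.32  0.91 -0.    0.86]
```

View pics/lift.png

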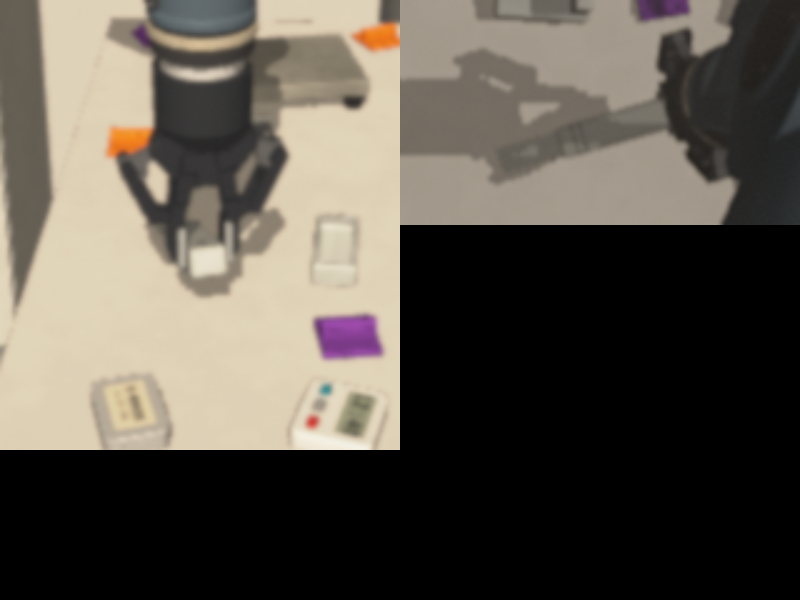

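>>> {"fn": "carry_out", "kwargs": {
  "rows": [
    {"slide": [0,0,0],"turn": 0},
    {"slide": [0,0,0],"turn": 0},
    {"slide": [0,0,0],"turn": 0},
    {"slide": [0,0,-0.02],"turn": 0},
    {"slide": [0,0,-0.04],"turn": 0},
    {"slide": [0,0,-0.04],"turn": 0}
  ],
  "jaw": 0.02,
  "newtons": 120
}}

```text
clock: 5.2
tool_pos: [0.4674, -0.2241, 0.1068]
orientation: [0.609, 0.793, 0.0, 0.0]
ft_force: [0.3, 0.3, -7.5]
opening: 0.319
grip_force: 121.5
```

```bash
python3 -c "
from h import *;tool()
c=cast('top',[(320+93/2.5,220+168/2.5)],.004);print(c,np.linalg.norm(c[0]-[.4677,-.2247]))
s=env.capture('side');t=env.capture('top')[240:310,330:430]
cv2.imwrite('pics/t2.png',cv2.resize(t,(800,560),interpolation=cv2.INTER_CUBIC))"
```

```text
t 5.2 pos [ 0.4674 -0.2241  0.1068] xyaw 104.95 z [ 0.001 -0.    -1.   ] F [ 0.3  0.3 -7.5] open 27.2 grip 121.5 q [-0.45  0.3  -0.26  1.01  0.    0.86]
[[ 0.41939694 -0.0630299 ]] 0.16873175632306642
```

View pics/t2.png

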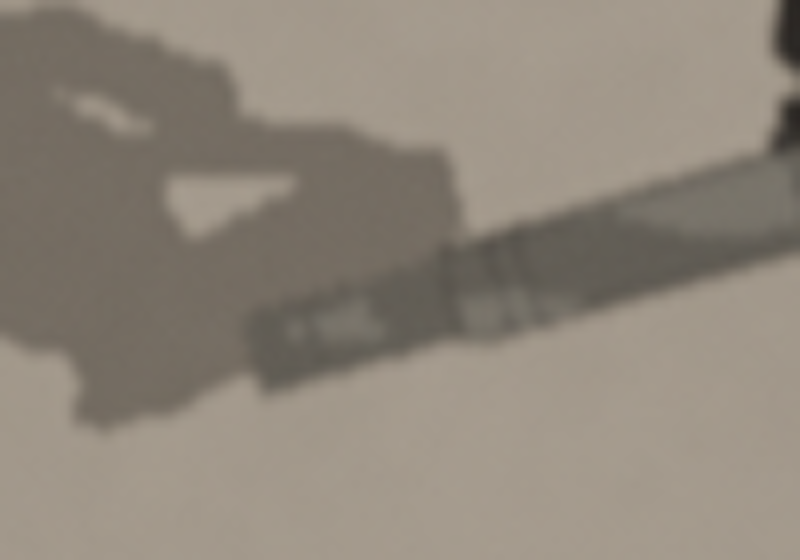

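```bash
python3 -c "
from h import *
for z in(.035,.045,.055):
  c=cast('top',[(330+257.5/8-.5,240+357/8-.5)],z);e=c[0]-[.4674,-.2241];print(z,c,np.linalg.norm(e),np.degrees(np.arctan2(e[1],e[0])))
s=cv2.cvtColor(env.capture('side'),cv2.COLOR_BGR2RGB)
print(proj('side',[.42,-.06,.04]),proj('side',[.4674,-.2241,.12]))
"
```

```text
0.035 [[ 0.42618025 -0.0710514 ]] 0.1585021808151269 105.07349999015763
0.045 [[ 0.42607818 -0.07004477]] 0.15950080676791387 105.01486564091044
0.055 [[ 0.42597611 -0.06903813]] 0.1604995976824745 104.956960996161
[284.39498419 254.15144648] [300.90199445 261.08642584]
```

>>> {"fn": "carry_out", "kwargs": {
  "rows": [
    {"slide": [0,0,0.016],"turn": 0},
    {"slide": [0,0,0.03],"turn": 0},
    {"slide": [0,0,0.03],"turn": 0}
  ]
}}

```text
clock: 5.72
tool_pos: [0.4658, -0.2235, 0.0746]
orientation: [0.609, 0.793, -0.0, -0.002]
ft_force: [-0.4, -0.5, -7.6]
opening: 0.319
grip_force: 121.1
```

>>> {"fn": "carry_out", "kwargs": {
  "rows": [
    {"slide": [0,0,0.004],"turn": 0},
    {"slide": [0,0,0.004],"turn": 0}
  ]
}}

```text
clock: 5.98
tool_pos: [0.4672, -0.2242, 0.0724]
orientation: [0.609, 0.793, -0.0, 0.0]
ft_force: [0.5, 0.4, -8.2]
opening: 0.32
grip_force: 121.2
```

>>> {"fn": "carry_out", "kwargs": {
  "rows": [
    {"slide": [0,0,0.003],"turn": 0},
    {"slide": [0,0,0.003],"turn": 0}
  ]
}}

```text
clock: 6.22
tool_pos: [0.4672, -0.2242, 0.0694]
orientation: [0.609, 0.793, 0.0, 0.0]
ft_force: [0.3, -0.1, -8.7]
opening: 0.316
grip_force: 121.2
```

>>> {"fn": "carry_out", "kwargs": {
  "rows": [
    {"slide": [0,0,-0.045],"turn": 0},
    {"slide": [0,0,-0.085],"turn": 0},
    {"slide": [0.035,0.022,-0.09],"turn": 1},
    {"slide": [0.075,0.046,-0.09],"turn": 2},
    {"slide": [0.115,0.071,-0.09],"turn": 3},
    {"slide": [0.155,0.095,-0.09],"turn": 3.95},
    {"slide": [0.1834,0.1128,-0.09],"turn": 3.95},
    {"slide": [0.1834,0.1128,-0.09],"turn": 3.95}
  ]
}}

```text
clock: 7.22
tool_pos: [0.5293, -0.0158, 0.1593]
orientation: [0.635, 0.773, 0.0, -0.0]
ft_force: [-0.1, -0.4, -9.0]
opening: 0.318
grip_force: 121.5
```

>>> {"fn": "carry_out", "kwargs": {
  "rows": [
    {"slide": [0,0,0.03],"turn": 0},
    {"slide": [0,0,0.056],"turn": 0},
    {"slide": [0,0,0.056],"turn": 0},
    {"slide": [0,0,0.056],"turn": 0}
  ]
}}

```text
clock: 7.72
tool_pos: [0.5293, -0.0183, 0.1042]
orientation: [0.636, 0.771, 0.0, 0.0]
ft_force: [-0.2, -0.9, -7.7]
opening: 0.315
grip_force: 121.3
```

```bash
python3 -c "
from h import *;tool([.5289,-.0179,.0868]);tool([.5212,.0214,.0708])
t=env.capture('top')[180:330,180:380];s=env.capture('side')[160:310,230:430]
cv2.imwrite('pics/t3.png',cv2.resize(np.vstack([t,s]),(800,1200),interpolation=cv2.INTER_CUBIC)[:600])
cv2.imwrite('pics/s3.png',cv2.resize(s,(800,600),interpolation=cv2.INTER_CUBIC))"
```

```text
t 7.72 pos [ 0.5293 -0.0183  0.1042] xyaw 100.95 z [ 0.001 -0.    -1.   ] F [-0.2 -0.9 -7.7] open 26.9 grip 121.3 q [-0.03  0.32 -0.24  1.01 -0.    1.35]
slide [ 0.0005 -0.0003  0.0174]
t 7.72 pos [ 0.5293 -0.0183  0.1042] xyaw 100.95 z [ 0.001 -0.    -1.   ] F [-0.2 -0.9 -7.7] open 26.9 grip 121.3 q [-0.03  0.32 -0.24  1.01 -0.    1.35]
slide [ 0.0406 -0.0004  0.0334]
```

View pics/t3.png

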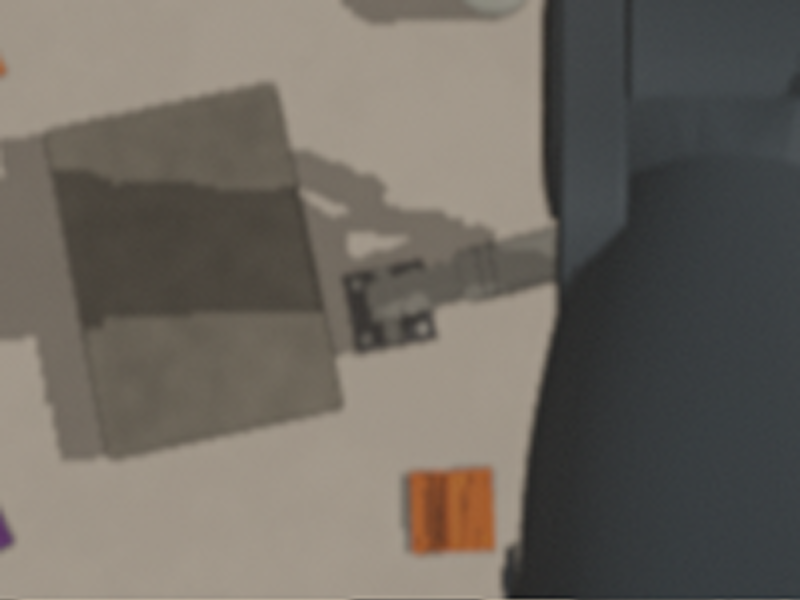

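```bash
python3 -c "
from h import *
c=cast('top',[(180+375/4-.4,180+297/4-.4),(180+480/4-.4,180+270/4-.4)],.040);print(c)
d=np.array([-.1915,.9815]);n=np.array([.9815,.1915])
for p in c: print((p-[.5003,.1284])@d,(p-[.5003,.1284])@n,(p-[.5293,-.0183])@d,(p-[.5293,-.0183])@n)"
```

```text
[[0.50256542 0.13505597]
 [0.51695035 0.07308119]]
0.006099008609969904 0.0034981289788914064 0.15563855860996992 0.00312767897889138
-0.05748395349571097 0.005748771117755294 0.09205559650428903 0.005378321117755266
```

>>> {"fn": "carry_out", "kwargs": {
  "rows": [
    {"slide": [0,-0.001,0.008],"turn": 0},
    {"slide": [0,-0.002,0.016],"turn": 0},
    {"slide": [0,-0.002,0.016],"turn": 0},
    {"slide": [0.007,-0.002,0.0188],"turn": 0},
    {"slide": [0.014,-0.002,0.0216],"turn": 0},
    {"slide": [0.021,-0.002,0.0244],"turn": 0},
    {"slide": [0.021,-0.002,0.0244],"turn": 0}
  ]
}}

```text
clock: 8.7
tool_pos: [0.5225, 0.0031, 0.0787]
orientation: [0.636, 0.772, -0.0, -0.0]
ft_force: [0.3, 1.2, -8.0]
opening: 0.316
grip_force: 121.5
```

>>> {"fn": "carry_out", "kwargs": {
  "rows": [
    {"slide": [0.006,0,0.0024],"turn": 0},
    {"slide": [0.012,0,0.0048],"turn": 0},
    {"slide": [0.018,0,0.0072],"turn": 0},
    {"slide": [0.0225,0,0.009],"turn": 0},
    {"slide": [0.0225,0,0.009],"turn": 0}
  ]
}}

```text
clock: 9.32
tool_pos: [0.5184, 0.0249, 0.0697]
orientation: [0.636, 0.772, -0.0, -0.0]
ft_force: [0.4, 1.0, -7.0]
opening: 0.319
grip_force: 121.6
```

```bash
python3 -c "
from h import *;tool()
t=env.capture('top')[200:290,200:320];s=env.capture('side')[160:310,230:430]
cv2.imwrite('pics/t4.png',cv2.resize(t,(800,600),interpolation=cv2.INTER_CUBIC))"
```

```text
t 9.32 pos [0.5184 0.0249 0.0697] xyaw 101.01 z [-0.  0. -1.] F [ 0.4  1.  -7. ] open 27.2 grip 121.6 q [ 0.05  0.34 -0.31  0.92  0.    1.43]
```

View pics/t4.png

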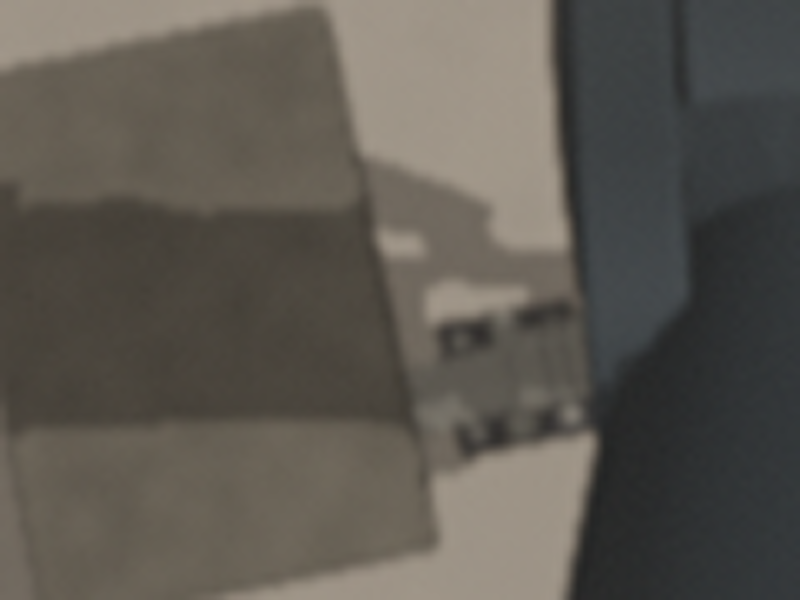

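```bash
python3 -c "
from h import *
d=np.array([-.1915,.9815]);r=np.array([.5003,.1284])
g=cast('top',[(200+560/6.667-.4,200+365/6.667-.4)],.045)[0];print('now groove past ridge',(g-r)@d)
tc=np.array([.4674,-.2241]);d2=np.array([-.258,.966])
for p,z in(((257,357),.045),((462,295),.085),((505,285),.09)):
  c=cast('top',[(330+p[0]/8-.5,240+p[1]/8-.5)],z)[0];print((c-tc)@d2)
d3=np.array([.4675,-.2245]);
for p,z in(((108,306),.009),((327,236),.024),((390,220),.024)):
  c=cast('top',[(340+p[0]/8-.5,250+p[1]/8-.5)],z)[0];print('flat',(c-d3)@d2)
c=cast('top',[(180+480/4-.4,180+270/4-.4)],.085)[0];print('t3 groove',(c-[.5293,-.0183])@d)
"
```

```text
now groove past ridge -0.017354850220937565
0.15961867029394175
0.10285835002935033
0.09115550408201618
flat 0.17893308133733374
flat 0.11140739584390824
flat 0.09191005512337466
t3 groove 0.09165904913161736
```

>>> {"fn": "carry_out", "kwargs": {
  "rows": [
    {"slide": [-0.0025,0,-0.001],"turn": 0},
    {"slide": [-0.005,0,-0.002],"turn": 0},
    {"slide": [-0.005,0,-0.001],"turn": 0},
    {"slide": [-0.005,0,0],"turn": 0}
  ]
}}

```text
clock: 9.93
tool_pos: [0.5199, 0.0194, 0.0702]
orientation: [0.636, 0.771, 0.0, 0.0]
ft_force: [0.0, -0.6, -1.9]
opening: 0.317
grip_force: 121.7
```

>>> {"fn": "carry_out", "kwargs": {
  "rows": [
    {"slide": [0,0,0],"turn": 0},
    {"slide": [0,0,0],"turn": 0},
    {"slide": [0,0,0],"turn": 0}
  ],
  "jaw": 0.02,
  "newtons": 20
}}

```text
clock: 10.3
tool_pos: [0.5198, 0.0196, 0.0701]
orientation: [0.636, 0.772, 0.0, 0.0]
ft_force: [1.1, -0.1, -2.3]
opening: 0.318
grip_force: 121.8
```

```bash
python3 -c "
from h import *;tool()"
```

```text
t 10.3 pos [0.5198 0.0196 0.0701] xyaw 100.98 z [ 0.001 -0.    -1.   ] F [ 1.1 -0.1 -2.3] open 27.2 grip 121.8 q [ 0.04  0.34 -0.31  0.92 -0.    1.42]
```

>>> {"fn": "carry_out", "kwargs": {
  "rows": [
    {"slide": [0,0,0],"turn": 0},
    {"slide": [0,0,0],"turn": 0},
    {"slide": [0,0,0],"turn": 0}
  ],
  "jaw": 0.0285,
  "newtons": 20
}}

```text
clock: 10.68
tool_pos: [0.5197, 0.0196, 0.07]
orientation: [0.636, 0.772, 0.0, 0.0]
ft_force: [2.1, 1.0, -3.7]
opening: 0.336
grip_force: 55.8
```

>>> {"fn": "carry_out", "kwargs": {
  "rows": [
    {"slide": [-0.003,0,0.0067],"turn": 0},
    {"slide": [-0.0057,0,0.0135],"turn": 0},
    {"slide": [-0.008,0,0.021],"turn": 0},
    {"slide": [-0.0102,0,0.0288],"turn": 0},
    {"slide": [-0.0115,0,0.0365],"turn": 0},
    {"slide": [-0.0125,0,0.0445],"turn": 0},
    {"slide": [-0.0128,0,0.052],"turn": 0},
    {"slide": [-0.0128,0,0.059],"turn": 0}
  ],
  "jaw": 0.0292
}}

```text
clock: 11.68
tool_pos: [0.5223, 0.006, 0.0106]
orientation: [0.636, 0.771, -0.001, 0.001]
ft_force: [0.5, -6.7, 2.0]
opening: 0.344
grip_force: 30.2
```

>>> {"fn": "carry_out", "kwargs": {
  "rows": [
    {"slide": [0,0,0.002],"turn": 0},
    {"slide": [0,0,0.002],"turn": 0}
  ]
}}

```text
clock: 11.92
tool_pos: [0.5222, 0.006, 0.0091]
orientation: [0.636, 0.771, -0.001, 0.001]
ft_force: [-1.2, -6.7, 6.8]
opening: 0.345
grip_force: 30.5
```

```bash
python3 -c "
from h import *;tool()"
```

```text
t 11.93 pos [0.5222 0.006  0.0091] xyaw 100.94 z [ 0.    -0.002 -1.   ] F [-1.2 -6.7  6.8] open 29.5 grip 30.5 q [ 0.01  0.41 -0.39  0.77 -0.    1.39]
```

>>> {"fn": "carry_out", "kwargs": {
  "rows": [
    {"slide": [0,0,0],"turn": 0},
    {"slide": [0,0,0],"turn": 0},
    {"slide": [0,0,0],"turn": 0},
    {"slide": [0,0,-0.04],"turn": 0},
    {"slide": [0,0,-0.1],"turn": 0},
    {"slide": [0,0,-0.13],"turn": 0}
  ],
  "jaw": 0.055
}}

```text
clock: 12.68
tool_pos: [0.523, 0.0072, 0.1418]
orientation: [0.636, 0.772, 0.001, 0.001]
ft_force: [0.6, 0.0, -1.1]
opening: 0.643
grip_force: 0.0
```

```bash
python3 -c "
from h import *;tool([.57904,-.149,.12])
t=env.capture('top')[190:310,180:420];s=env.capture('side')[170:300,240:400]
a=cv2.resize(t,(800,400),interpolation=cv2.INTER_CUBIC);cv2.imwrite('pics/top5.png',env.capture('top'))
cv2.imwrite('pics/t5.png',cv2.resize(s,(740,600),interpolation=cv2.INTER_CUBIC))"
```

```text
t 12.68 pos [0.523  0.0072 0.1418] xyaw 100.99 z [ 0.003  0.    -1.   ] F [ 0.6  0.  -1.1] open 54.9 grip 0.0 q [ 0.01  0.28 -0.19  1.1   0.    1.39]
slide [-0.164   0.0252  0.0219]
```

View pics/t5.png

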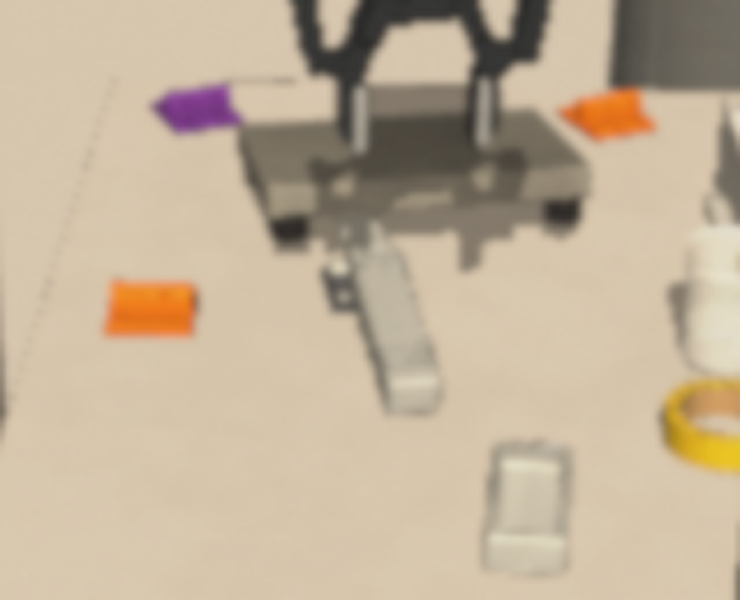

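>>> {"fn": "carry_out", "kwargs": {
  "rows": [
    {"slide": [-0.04,0.006,0],"turn": 3},
    {"slide": [-0.08,0.012,0],"turn": 6},
    {"slide": [-0.12,0.018,0],"turn": 9},
    {"slide": [-0.155,0.024,0],"turn": 12},
    {"slide": [-0.1645,0.0252,0.02],"turn": 15.2},
    {"slide": [-0.1645,0.0252,0.05],"turn": 15.2},
    {"slide": [-0.1645,0.0252,0.05],"turn": 15.2}
  ],
  "jaw": 0.07
}}

```text
clock: 13.7
tool_pos: [0.5756, -0.1492, 0.0855]
orientation: [0.733, 0.681, -0.002, -0.003]
ft_force: [0.1, 0.3, -0.0]
opening: 0.818
grip_force: 0.0
```

```bash
python3 -c "
from h import *;tool([.579,-.1495,.026])"
```

```text
t 13.7 pos [ 0.5756 -0.1492  0.0855] xyaw 85.77 z [-0.006  0.002 -1.   ] F [ 0.1  0.3 -0. ] open 69.8 grip 0.0 q [-0.25  0.44 -0.1   1.04  0.    1.39]
slide [-0.0001  0.0038  0.0594]
```

>>> {"fn": "carry_out", "kwargs": {
  "rows": [
    {"slide": [0,0.001,0.02],"turn": 0},
    {"slide": [0,0.002,0.045],"turn": 0},
    {"slide": [0,0.002,0.064],"turn": 0},
    {"slide": [0,0.002,0.064],"turn": 0}
  ]
}}

```text
clock: 14.2
tool_pos: [0.5792, -0.1493, 0.0241]
orientation: [0.732, 0.681, -0.001, -0.001]
ft_force: [-0.3, 0.1, -0.2]
opening: 0.821
grip_force: 0.0
```

```bash
python3 -c "
from h import *;tool([.579,-.1495,.026])"
```

```text
t 14.2 pos [ 0.5792 -0.1493  0.0241] xyaw 85.81 z [-0.003  0.001 -1.   ] F [-0.3  0.1 -0.2] open 70.1 grip 0.0 q [-0.25  0.5  -0.17  0.9  -0.    1.39]
slide [-0.0002 -0.0002 -0.0019]
```

>>> {"fn": "carry_out", "kwargs": {
  "rows": [
    {"slide": [0,0,-0.003],"turn": 0},
    {"slide": [0,0,-0.003],"turn": 0},
    {"slide": [0,0,-0.003],"turn": 0},
    {"slide": [0,0,-0.003],"turn": 0},
    {"slide": [0,0,-0.003],"turn": 0},
    {"slide": [0,0,-0.003],"turn": 0}
  ],
  "jaw": 0.02,
  "newtons": 60
}}

```text
clock: 14.95
tool_pos: [0.581, -0.1501, 0.0295]
orientation: [0.733, 0.681, 0.001, 0.001]
ft_force: [-0.1, -0.4, 6.4]
opening: 0.342
grip_force: 60.1
```

```bash
python3 -c "
from h import *;tool([.572,.1428,.06])
d=np.array([-.1915,.9815]);
from scipy.spatial.transform import Rotation as R
s=env.get_state();M=R.from_quat(s['orientation']).as_matrix();p=s['tool_pos']
q=np.array([.572,.1428])-.07*d; print(q,M.T@(np.append(q,p[2])-p))"
```

```text
t 14.95 pos [ 0.581  -0.1501  0.0295] xyaw 85.78 z [ 0.002 -0.001 -1.   ] F [-0.1 -0.4  6.4] open 29.2 grip 60.1 q [-0.25  0.49 -0.17  0.91 -0.    1.39]
slide [ 0.2914 -0.0304 -0.0308]
[0.585405 0.074095] [ 2.23912838e-01 -1.20466790e-02 -1.45157987e-04]
```

>>> {"fn": "carry_out", "kwargs": {
  "rows": [
    {"slide": [0,0,-0.02],"turn": 0},
    {"slide": [0.02,-0.001,-0.035],"turn": -2},
    {"slide": [0.06,-0.003,-0.035],"turn": -5},
    {"slide": [0.1,-0.005,-0.035],"turn": -8},
    {"slide": [0.145,-0.008,-0.035],"turn": -11},
    {"slide": [0.19,-0.01,-0.035],"turn": -15.2},
    {"slide": [0.224,-0.0105,-0.035],"turn": -15.2},
    {"slide": [0.224,-0.0105,-0.035],"turn": -15.2}
  ]
}}

```text
clock: 15.95
tool_pos: [0.5859, 0.0775, 0.0634]
orientation: [0.634, 0.773, 0.0, -0.0]
ft_force: [-0.0, -0.5, -2.1]
opening: 0.343
grip_force: 59.7
```

```bash
python3 -c "
from h import *;tool([.5854,.0741,.0285])
im=env.capture('side');t=env.capture('top');cv2.imwrite('pics/x.png',np.hstack([cv2.resize(im[160:300,250:410],(400,350)),cv2.resize(t[190:300,200:326],(400,350))]))"
```

```text
t 15.95 pos [0.5859 0.0775 0.0634] xyaw 101.25 z [ 0.     0.001 -1.   ] F [-0.  -0.5 -2.1] open 29.3 grip 59.7 q [ 0.13  0.45 -0.15  0.97  0.    1.51]
slide [-0.0032 -0.0011  0.0349]
```

>>> {"fn": "carry_out", "kwargs": {
  "rows": [
    {"slide": [-0.003,-0.001,0.015],"turn": 0},
    {"slide": [-0.003,-0.001,0.032],"turn": 0},
    {"slide": [-0.003,-0.001,0.032],"turn": 0}
  ]
}}

```text
clock: 16.42
tool_pos: [0.5851, 0.0698, 0.0295]
orientation: [0.637, 0.771, -0.001, -0.0]
ft_force: [-0.4, 0.1, -2.4]
opening: 0.342
grip_force: 61.0
```

>>> {"fn": "carry_out", "kwargs": {
  "rows": [
    {"slide": [0.01,0,0],"turn": 0},
    {"slide": [0.02,0,0],"turn": 0},
    {"slide": [0.03,0,0],"turn": 0},
    {"slide": [0.035,0,0],"turn": 0},
    {"slide": [0.035,0,0],"turn": 0}
  ]
}}

```text
clock: 17.05
tool_pos: [0.5789, 0.1061, 0.031]
orientation: [0.636, 0.772, -0.0, 0.0]
ft_force: [0.5, 0.1, -2.0]
opening: 0.34
grip_force: 61.0
```

```bash
python3 -c "
from h import *;tool([.572,.1428,.0295])
im=env.capture('side');t=env.capture('top');cv2.imwrite('pics/x.png',np.hstack([cv2.resize(im[160:300,250:410],(400,350)),cv2.resize(t[190:300,200:326],(400,350))]))"
```

```text
t 17.05 pos [0.5789 0.1061 0.031 ] xyaw 101.04 z [ 0. -0. -1.] F [ 0.5  0.1 -2. ] open 29.0 grip 61.0 q [ 0.18  0.48 -0.19  0.9  -0.    1.56]
slide [0.0373 0.0002 0.0015]
```

View pics/x.png

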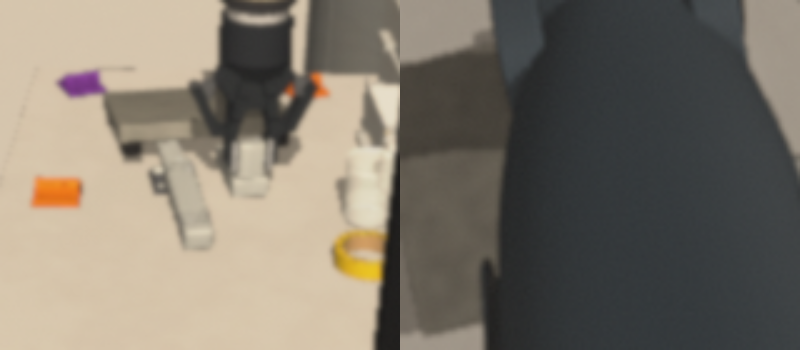

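>>> {"fn": "carry_out", "kwargs": {
  "rows": [
    {"slide": [0.01,0,0],"turn": 0},
    {"slide": [0.02,0,0],"turn": 0},
    {"slide": [0.02,0,0],"turn": 0}
  ]
}}

```text
clock: 17.52
tool_pos: [0.575, 0.126, 0.0309]
orientation: [0.636, 0.772, 0.0, -0.0]
ft_force: [-0.4, -0.2, -2.6]
opening: 0.345
grip_force: 61.0
```

>>> {"fn": "carry_out", "kwargs": {
  "rows": [
    {"slide": [0.009,0,0],"turn": 0},
    {"slide": [0.017,0,0],"turn": 0},
    {"slide": [0.017,0,0.001],"turn": 0},
    {"slide": [0.017,0,0.002],"turn": 0}
  ]
}}

```text
clock: 18.02
tool_pos: [0.5719, 0.1419, 0.0288]
orientation: [0.636, 0.772, -0.0, 0.0]
ft_force: [-0.3, -1.2, 2.6]
opening: 0.345
grip_force: 61.5
```

```bash
python3 -c "
from h import *;tool([.572,.1428,.0295])"
```

```text
t 18.02 pos [0.5719 0.1419 0.0288] xyaw 100.99 z [-0. -0. -1.] F [-0.3 -1.2  2.6] open 29.5 grip 61.5 q [ 0.24  0.48 -0.2   0.9  -0.    1.62]
slide [ 0.0009  0.0003 -0.0007]
```

>>> {"fn": "carry_out", "kwargs": {
  "rows": [
    {"slide": [0,0,0],"turn": 0},
    {"slide": [0,0,0],"turn": 0},
    {"slide": [0,0,0],"turn": 0},
    {"slide": [0,0,-0.02],"turn": 0},
    {"slide": [0,0,-0.06],"turn": 0},
    {"slide": [0,0,-0.11],"turn": 0},
    {"slide": [0,0,-0.15],"turn": 0}
  ],
  "jaw": 0.044
}}

```text
clock: 18.9
tool_pos: [0.5722, 0.1418, 0.1811]
orientation: [0.636, 0.771, 0.001, 0.0]
ft_force: [0.1, 0.0, -0.5]
opening: 0.512
grip_force: 0.0
```

>>> {"fn": "carry_out", "kwargs": {
  "rows": [
    {"slide": [-0.05,0,-0.02],"turn": 0},
    {"slide": [-0.1,0,-0.02],"turn": 0},
    {"slide": [-0.15,0,-0.02],"turn": 0},
    {"slide": [-0.2,0,-0.02],"turn": 0},
    {"slide": [-0.25,0,-0.02],"turn": 0},
    {"slide": [-0.3,0,-0.02],"turn": 0},
    {"slide": [-0.3,0,-0.02],"turn": 0},
    {"slide": [-0.3,0,-0.02],"turn": 0}
  ]
}}

```text
clock: 19.9
tool_pos: [0.6289, -0.1525, 0.1988]
orientation: [0.636, 0.771, -0.0, -0.0]
ft_force: [-1.0, -0.5, -1.0]
opening: 0.512
grip_force: 0.0
```

```bash
python3 - <<'E'
from h import *
tool()
t=env.capture('top');s=env.capture('side')
cv2.imwrite('pics/f.png',np.hstack([cv2.resize(s[160:300,250:410],(400,350)),cv2.resize(t[190:300,180:306],(400,350))]))
g=cv2.GaussianBlur(cv2.cvtColor(t,cv2.COLOR_BGR2GRAY),(3,3),0).astype(float)
cv2.imwrite('pics/ftop.png',t)
d=np.array([-.1915,.9815]);n=np.array([.9815,.1915]);e=np.array([.5357,.1724])
# slab near top edge (z~.055), rows with clean bench beyond
for v in(210,216,262,274):
    r=g[v,225:280];i=np.where((r[:-1]<108)&(r[1:]>=108))[0]
    if len(i): print(v,225+i[:3],[(np.round([(c-e)@d,(c-e)@n],4)).tolist() for c in cast('top',[(225+i[0],v)],.055)])
print(np.round(proj('top',np.append(e-.036*d+.03*n,.062)),1),np.round(g[int(238):246:2,225:285:2]).tolist())
E
```

```text
t 19.9 pos [ 0.6289 -0.1525  0.1988] xyaw 100.94 z [-0.  0. -1.] F [-1.  -0.5 -1. ] open 43.7 grip 0.0 q [-0.24  0.46  0.24  1.35  0.    1.14]
210 [250] [[0.0008, 0.0715]]
216 [250] [[0.0036, 0.0575]]
262 [237 259 275] [[0.0544, -0.0414]]
274 [236] [[0.0621, -0.068]]
[268.8 223.4] [[100.0, 102.0, 104.0, 105.0, 105.0, 106.0, 106.0, 106.0, 105.0, 105.0, 106.0, 108.0, 108.0, 110.0, 111.0, 108.0, 129.0, 144.0, 148.0, 155.0, 159.0, 162.0, 164.0, 165.0, 166.0, 166.0, 165.0, 165.0, 166.0, 166.0], [102.0, 104.0, 105.0, 105.0, 104.0, 104.0, 106.0, 107.0, 108.0, 110.0, 110.0, 110.0, 110.0, 111.0, 113.0, 112.0, 148.0, 164.0, 164.0, 164.0, 164.0, 165.0, 164.0, 164.0, 165.0, 165.0, 165.0, 165.0, 166.0, 166.0], [104.0, 106.0, 106.0, 104.0, 103.0, 103.0, 105.0, 108.0, 110.0, 111.0, 111.0, 111.0, 112.0, 113.0, 113.0, 111.0, 143.0, 164.0, 164.0, 164.0, 164.0, 164.0, 164.0, 164.0, 164.0, 164.0, 164.0, 165.0, 166.0, 166.0], [106.0, 107.0, 106.0, 103.0, 101.0, 102.0, 106.0, 109.0, 110.0, 111.0, 111.0, 112.0, 112.0, 112.0, 111.0, 109.0, 132.0, 163.0, 165.0, 165.0, 164.0, 164.0, 164.0, 164.0, 163.0, 163.0, 161.0, 154.0, 153.0, 145.0]]
```

```bash
python3 - <<'E'
from h import *
d=np.array([-.1915,.9815]);n=np.array([.9815,.1915]);e=np.array([.5357,.1724])
s=env.capture('side')
s0=cv2.imread('pics/side0.png')
for lat in(-.075,.065):
    for z in(.018,.035,.038,.055):print(lat,z,np.round(proj('side',np.append(e+lat*n,z)),1))
    u=int(proj('side',np.append(e+lat*n,.04))[0])
    for im in(s0,s):print(u,cv2.cvtColor(im,cv2.COLOR_BGR2GRAY)[196:230,u].tolist())
E
```

```text
-0.075 0.018 [306.4 222. ]
-0.075 0.035 [306.4 216.4]
-0.075 0.038 [306.4 215.5]
-0.075 0.055 [306.4 209.8]
306 [147, 121, 113, 112, 112, 115, 118, 118, 117, 118, 119, 120, 122, 123, 124, 124, 123, 123, 126, 132, 138, 138, 134, 132, 126, 110, 90, 81, 92, 123, 156, 177, 186, 188]
306 [149, 118, 109, 109, 111, 113, 114, 114, 116, 118, 119, 118, 119, 129, 145, 152, 150, 148, 145, 135, 108, 86, 80, 78, 83, 103, 128, 143, 160, 182, 195, 198, 198, 198]
0.065 0.018 [355.6 219. ]
0.065 0.035 [355.9 213.5]
0.065 0.038 [356.  212.5]
0.065 0.055 [356.3 207. ]
356 [124, 117, 114, 113, 114, 113, 113, 113, 112, 112, 111, 110, 109, 108, 110, 113, 120, 127, 127, 125, 123, 117, 109, 105, 108, 129, 161, 182, 189, 190, 191, 191, 191, 191]
356 [76, 72, 71, 71, 71, 70, 69, 68, 68, 69, 76, 87, 93, 94, 95, 95, 97, 101, 108, 111, 112, 115, 120, 123, 124, 124, 124, 124, 124, 125, 128, 128, 125, 123]
```

```bash
python3 -c "
from plant import env;print(env.sign_off())"
```

```text
the job is handed in; nothing more can be done
None
```

The job is handed in at about 20 s. The camera images put the slab edge about 35 mm up, held by the bar over the fulcrum. From the arm's position when I let go, the shim's nose is about 4 cm under it, flat on the bench. The slab had moved no more than a few millimetres, the robot was clear of everything, and I did not re-measure the beaker, tin or timer; the sign-off gave no verdict.

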